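Clamp a sample jar in the V of a jar clamp

TASK

Clamp the sample jar so that its lid can later be unscrewed with one hand: stand the jar upright on the plate of the jar clamp, between the sliding jaw and the V-block, then slide the jaw along its rods towards the V-block until the jar has settled centred against both faces of the V and the jaw's spring pad keeps it pressed there when you let go. The jar is thin-walled, so press just firmly enough to load the spring and never ram it, and leave the other things on the bench where they are.

Things in the scene. Friction and masses are not known exactly. Their poses are not given: they have to be found in the camera images.
- jar: Sample jar, plain off-white with a screw lid, the only jar of its kind: body 60 mm across up to 66 mm high, lid 65 mm across from 67 to 84 mm, 0.08 to 0.17 kg. Origin: centre of its underside, z up. It starts standing on the bench to the right of the clamp; take it by the lid.
- stand: Jar clamp, fixed: aluminium plate 300 x 130 x 12 mm with 50 mm high steel end plates and two 10 mm steel guide rods along it, 34 mm above the bench, 100 mm apart. Sliding jaw near the -x end, V-block at the +x end. The jar is to stand on the plate's top, z = 12 mm. Origin: centre of the plate's underside; x along the rods from jaw to V-block, z up.
- load_spot (a point): Spot on top of the stand's plate, at x = 26, y = 0, z = 12 mm of the stand (axes as the stand's): a jar set down here touches nothing but the plate. Pushed from behind it slides into the V and centres itself.
- nearest_seat (a point): Point at x = 46, y = 0, z = 12 mm of the stand. The steel V-block (120 mm wide, top 62 mm above the bench; 90 degree V of smooth upright faces, open to -x) is locked on the rods, immovable, where the last user left it: the axis of a seated jar stands 0 to 30 mm beyond this point in the stand's +x, at y = 0. Where exactly is not measured; it must be felt.
- jaw_slide (a joint): Sliding jaw, an aluminium crosshead on the rods. 0 = rearmost, up to 0.150 m, growing towards the V-block; crosshead centre at stand x = -118 mm + value. It moves under about 7 N (all pushes measured on its grip), stays where it is left, and starts between 0 and 0.03.
- jaw_grip (a point): Point on the middle of the jaw's black upright grip, 88 mm above the bench, over the crosshead's centre. The grip is 14 mm thick along the rods, 26 mm wide across them and free from 57 to 104 mm above the bench. Axes as the stand's.
- pad_rest (a point): Front of the jaw's white flat spring pad (36 mm wide, 34 mm high) while unpressed: 38 mm ahead of the crosshead's centre, 40 mm above the bench. It springs back 4 mm: 1 N to start, 7 N at the end, then solid. So the jaw's grip takes about 7 N running free, 8 to 9 N pushing a loose jar along, 10 to 14 N as the spring loads against the seated jar.
- bottle: Bystander: loose wide-mouth bottle with narrower shoulders and cap, 62 mm across, 102 mm high. Origin: centre of its underside.
- timer: Bystander: loose lab timer, 70 x 62 x 18 mm.
- petri: Bystander: loose petri dish, 60 mm across, 15 mm high.
- strips: Bystander: loose dark rack with a tube strip, 22 x 82 x 18 mm.
- marker: Bystander: loose marker pen, 135 mm long.
Not all that is in view belongs to the job. What is shaped like the jar but black, blue or turquoise is not meant.

How it is judged:
By the outcome, as a careful person would: the job done as asked, in the order asked, and still so for the second after the job is handed in, with the robot touching nothing.
It also fails if it takes over 51 s, if anything falls off the work surface, if the arm or the gripper's body presses on something with over 40 N, if the wrist force passes 120 N, or if a joint passes its speed limit or range.

ROBOT

A 6-joint arm with a two-finger parallel gripper is mounted at the origin on a cart in front of the work surface, level with it; the furniture and walls round the work are solid. World frame = base frame: x ahead of the robot, y to its left, z up, the work surface at z = 0. Lengths are in m, angles in rad, forces in N, time in s.
With the tool pointing down it reaches from about 0.225 to 0.875 m from the base axis. Payload 3.4 kg.
Tool frame: the origin (TCP) lies between the finger pads; the fingertips stand 19 mm ahead of it and the grasp point (between the pads) is the TCP; z points along the fingers, y is the line along which they close (so a half turn about z gives the same grasp; the last joint's range is limited). The gripper opens to 85 mm and grips with 20 to 120 N. Pads are 22 mm wide; open, the fingers measure 114 mm over their backs; the gripper's body (76 mm by 85 mm) begins 54 mm behind the grasp point. The pads swing forward as they close: fully open they stand 13 mm farther back than shut.
Start: joints at [0.99, 0.276, 1.505, -0, 1.361, -0.121], TCP at [0.255, 0.515, 0.25] pointing down, gripper open.
Joint ranges: [-2.89, 2.89], [-0.75, 2.08], [0.22, 2.7], [-1.18, 4.32], [0.11, 2.71], [-2.7, 2.7]. Speed limits (rad/s): [2.57, 2.57, 3.14, 3.14, 3.14, 3.14].

INTERFACE

Orientations are given as a unit quaternion [w, x, y, z].
In Python, from rig import get_state, imaging, ticket gives the robot as it stands. The module is installed in compiled form; this text tells all that it offers.
- The arm moves only by the shell command python3 -m inch 'ROWS' [FORCE]. ROWS is JSON, a list of rows, each an object with "claw": the opening, from -1 (shut) to 1 (fully open); "travel": the shift along the world's x, y, z in units of 200 mm (1.0 is 200 mm), a list of three; "turn": the turn about the world's z in units of 180 degrees (1.0 is 180 degrees). A call has 1 to 5 rows; each row is the pose to reach, as a shift and turn from the pose commanded when the call began, turning the shorter way round; what a row does not reach only later rows make up. A row lasts 1/10 s, in which the tool goes at most 50 mm and 8.59 degrees, less where a joint would pass 70% of its speed; a pose out of reach is approached as far as the arm can. A call with a number of a shift or a turn outside -1 to 1 is refused whole. A call with a gripper value outside its range is refused whole. The fingers move at their own pace and stop on an object; FORCE is the grip in N (left out, the last holds). Time passes only in rows, so rows that repeat a pose let the fingers close. It gives the time, the measured TCP pose, the force, the opening and the grip force at its end, in the units of the state.
- get_state(): the state, without advancing time (a new reading comes with each control period).
- imaging.get_image(name): name is "scene" or "top" or "wrist"; returns the picture (400x640x3 uint8, red, green, blue); there is no depth.
- imaging.camera_params(name): a dict with "camera_matrix" (3x3 intrinsics, pixels), "cam_to_world" (4x4, takes a point from camera to world coordinates); the wrist camera has in their place "T_tool_cam" (4x4, takes a point from camera to tool coordinates, whose origin is the TCP and whose axes are the flange's). Camera axes: x right, y down, z forward; pixel columns grow to the right and rows downward; lengths in m; the calibration is good to about 2 mm. A picture is of the moment at which its call begins: read the wrist's pose just before it. camera_params takes no time and is no camera call.
- ticket.sign_off(): hands the job in; it is judged then, once.
The state is a dict: "clock": time; "qpos": joint angles; "qd": joint speeds; "effort": joint torques, N m; "position": TCP position; "ee_rot": TCP orientation; "contact_force": force on the tool from outside, world axes, zero at the start; "moment": the same for the moment, N m; "width": finger opening in m; "gripper_force": force on a finger pad.
Only numpy, scipy, OpenCV 4.12 (cv2) and the standard library are available. Lean on these libraries where they do the work, as an engineer would, in place of code of your own. Each camera call takes 0.05 s, during which the arm holds its last target. There are 200 camera calls.

## Working session

There is one attempt and no reset: what is moved stays moved. The work goes in short steps, Python scripts to look and compute and a shell command to move; the robot and the scene stay as the last step left them, time stands still between calls to the robot, and variables do not carry over. Pictures are saved under pics/ and viewed, at most 10 in all, crops included, and the job is handed in when it is done.

```bash
mkdir -p pics
python3 - <<'E'
from rig import get_state, imaging
import cv2,numpy as np
s=get_state();print({k:np.round(v,3).tolist() for k,v in s.items()})
for n in("top","scene"):
    cv2.imwrite(f"pics/{n}0.png",imaging.get_image(n)[:,:,::-1]);p=imaging.camera_params(n);print(n,np.round(p["camera_matrix"],1).tolist(),np.round(p["cam_to_world"],3).tolist())
print(np.round(imaging.camera_params("wrist")["T_tool_cam"],3).tolist())
E
```

```text
{'clock': 0.0, 'qpos': [0.99, 0.277, 1.506, -0.0, 1.361, -0.121], 'qd': [0.0, 0.002, 0.001, -0.0, 0.002, -0.0], 'effort': [-0.001, -41.676, -24.58, -0.0, 0.011, 0.0], 'position': [0.255, 0.515, 0.249], 'ee_rot': [-0.0, 0.228, 0.974, -0.001], 'contact_force': [0.807, 0.665, 0.447], 'moment': [-0.001, 0.057, -0.019], 'gripper_force': 0.0, 'width': 0.085}
top [[383.9, 0.0, 319.0], [0.0, 383.9, 206.9], [0.0, 0.0, 1.0]] [[-0.011, -0.98, 0.2, 0.387], [-1.0, 0.011, -0.005, 0.054], [0.003, -0.2, -0.98, 1.06], [0.0, 0.0, 0.0, 1.0]]
scene [[484.6, 0.0, 322.6], [0.0, 484.6, 197.6], [0.0, 0.0, 1.0]] [[0.548, -0.606, 0.576, -0.14], [-0.836, -0.391, 0.385, -0.455], [-0.008, -0.693, -0.721, 0.985], [0.0, 0.0, 0.0, 1.0]]
[[-0.001, -0.955, -0.297, 0.075], [1.0, -0.0, -0.001, -0.0], [0.001, -0.297, 0.955, -0.125], [0.0, 0.0, 0.0, 1.0]]
```

View pics/top0.png

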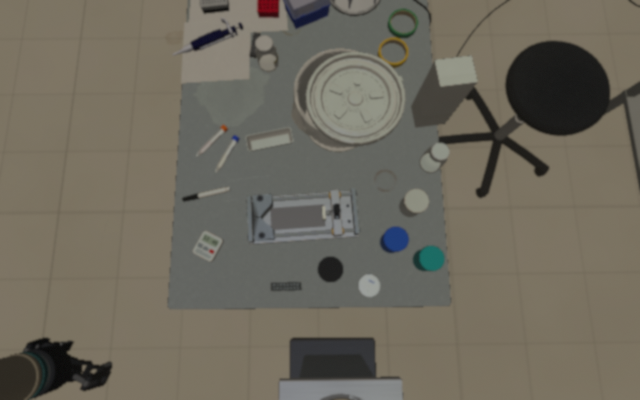

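View pics/scene0.png

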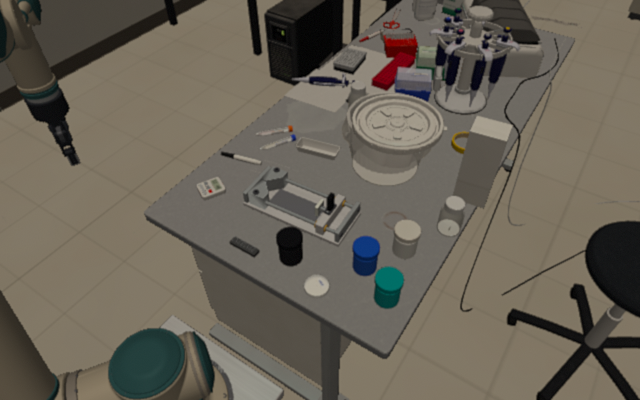

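The top view shows the clamp's V-block at about (262,217) and its jaw at (337,212), so stand +x points along world +y. The jar candidates are off-white (416,201), bottle (437,155), blue (396,239), turquoise (431,258), black (330,269) and the flat white petri dish (369,286). The off-white one fits: it has a wide lid and stands right of the clamp. I'll confirm with an enlarged crop.

```bash
cat > h.py <<'E'
import numpy as np
from rig import imaging
def pix2w(n,u,v,z,T=None):
    p=imaging.camera_params(n);K=np.array(p["camera_matrix"]);M=np.array(p["cam_to_world"]) if T is None else T
    d=M[:3,:3]@np.linalg.solve(K,[u,v,1]);o=M[:3,3];return o+d*(z-o[2])/d[2]
def w2pix(n,X):
    p=imaging.camera_params(n);K=np.array(p["camera_matrix"]);c=np.linalg.inv(np.array(p["cam_to_world"]))@np.r_[X,1];q=K@c[:3];return q[:2]/q[2]
E
python3 - <<'E'
import cv2,numpy as np
from h import *
t=cv2.imread("pics/top0.png");s=cv2.imread("pics/scene0.png")
a=cv2.resize(t[140:300,230:460],None,fx=3.4,fy=3.4,interpolation=cv2.INTER_CUBIC);cv2.imwrite("pics/c1.png",a)
b=cv2.resize(s[150:320,230:480],None,fx=3.2,fy=3.2,interpolation=cv2.INTER_CUBIC);cv2.imwrite("pics/c2.png",b)
print("jar",pix2w("top",416,201,.084),"scene",pix2w("scene",406,232,.084))
print("bottle",pix2w("top",440,152,.102))
print("corners",[pix2w("top",*q,.0) for q in [(248,243),(357,237)]])
E
```

```text
jar [ 0.59926665 -0.2039761   0.084     ] scene [ 0.59218168 -0.20585155  0.084     ]
bottle [ 0.72633085 -0.27045644  0.102     ]
corners [array([0.5037887 , 0.24588356, 0.        ]), array([ 0.51708557, -0.05599301,  0.        ])]
```

View pics/c1.png

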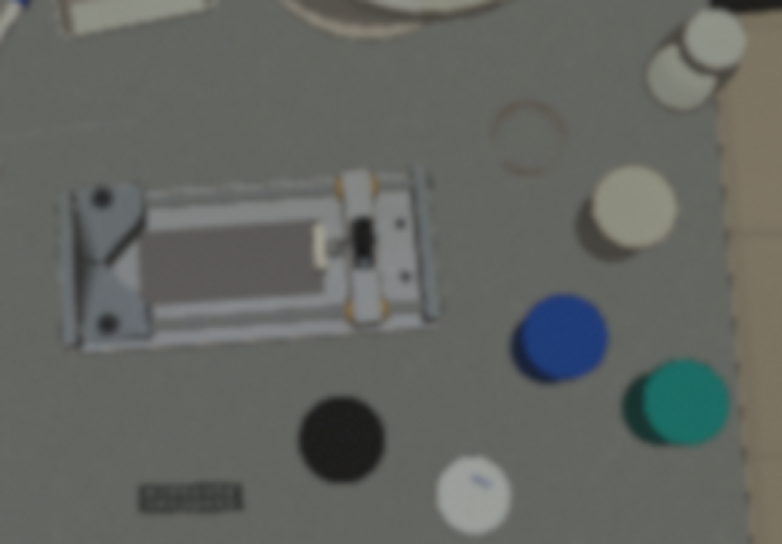

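View pics/c2.png

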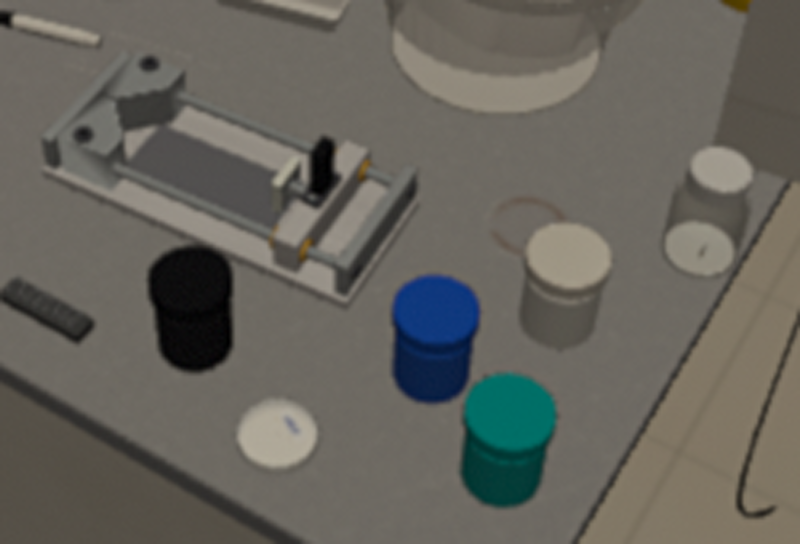

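The crops confirm it: the jar has its off-white lid at top-view pixel (416.5,201). The V-block is on the left, and the jaw, with black grip and white pad, is on the right. Next, the stand pose.

Run:
```python
from h import *
f=lambda u,v,z:pix2w("top",230+u/3.4-.35,140+v/3.4-.35,z)
C=[f(*q,.05) for q in [(60,195),(68,347),(438,318),(422,168)]]
for c in C: print(c.round(4))
print([np.linalg.norm(C[i]-C[(i+1)%4]).round(4) for i in range(4)],np.mean(C,0).round(4))
x=C[0]+C[1]-C[2]-C[3];print("yaw",np.degrees(np.arctan2(x[1],x[0])))
y=C[0]-C[1]+C[3]-C[2];print("yaw from y",np.degrees(np.arctan2(-y[0],y[1])), )
print("grip",f(363,241,.104),"pad",f(315,246,.057),"jar",f(634,207,.084),"Vapex",f(103,260,.062),"boltc",(f(102,198,.062)+f(108,324,.062))/2)
```

```text
[0.6227 0.2419 0.05  ]
[0.5017 0.2326 0.05  ]
[ 0.5211 -0.055   0.05  ]
[ 0.6416 -0.0461  0.05  ]
[np.float64(0.1214), np.float64(0.2883), np.float64(0.1209), np.float64(0.2886)] [0.5718 0.0933 0.05  ]
yaw 93.81617369727063
yaw from y -85.68418954799523
grip [0.57237752 0.00490452 0.104     ] pad [0.5779048 0.0401401 0.057    ] jar [ 0.60051003 -0.20436785  0.084     ] Vapex [0.56769893 0.20494386 0.062     ] boltc [0.56737954 0.20340881 0.062     ]
```

Jar at about (0.600,-0.204). The stand is at about (0.572,0.093) with yaw about 94°. The jaw is at about 0.03, with 45 mm of room behind the load spot. I'll pass over the stand for a wrist look.

```bash
python3 -m inch '[{"claw":1,"travel":[0.15,-0.2,0.0],"turn":0},{"claw":1,"travel":[0.3,-0.4,0.0],"turn":0},{"claw":1,"travel":[0.45,-0.6,0.0],"turn":0},{"claw":1,"travel":[0.6,-0.8,0],"turn":0},{"claw":1,"travel":[0.75,-1.0,0],"turn":0}]'
python3 -m inch '[{"claw":1,"travel":[0.15,-0.2,0.0],"turn":0},{"claw":1,"travel":[0.3,-0.4,0.0],"turn":0},{"claw":1,"travel":[0.45,-0.6,0.0],"turn":0},{"claw":1,"travel":[0.6,-0.8,0],"turn":0},{"claw":1,"travel":[0.75,-1.0,0],"turn":0}]'
python3 -m inch '[{"claw":1,"travel":[0.08,-0.12,0.1],"turn":0},{"claw":1,"travel":[0.08,-0.12,0.1],"turn":0},{"claw":1,"travel":[0.08,-0.12,0.1],"turn":0}]'
cat >> h.py <<'E'
def wristT(s):
    from scipy.spatial.transform import Rotation as R
    w,x,y,z=s["ee_rot"];T=np.eye(4);T[:3,:3]=R.from_quat([x,y,z,w]).as_matrix();T[:3,3]=s["position"]
    return T@np.array(imaging.camera_params("wrist")["T_tool_cam"])
def snap(f):
    import cv2
    from rig import get_state
    s=get_state();im=imaging.get_image("wrist");cv2.imwrite(f,im[:,:,::-1]);np.save(f[:-4],wristT(s));print(np.round(s["position"],4),np.round(s["ee_rot"],3),s["clock"])
E
python3 -c "
from h import *
snap('pics/w1.png')"
```

```text
clock: 0.6
position: [0.4058, 0.3136, 0.25]
ee_rot: [-0.0, 0.228, 0.974, -0.0]
contact_force: [1.4, -0.2, 0.8]
width: 0.0852
gripper_force: 0.0
clock: 1.1
position: [0.5559, 0.1134, 0.25]
ee_rot: [-0.0, 0.228, 0.974, 0.0]
contact_force: [0.1, 1.2, 0.3]
width: 0.0856
gripper_force: 0.0
clock: 1.4
position: [0.5711, 0.091, 0.2699]
ee_rot: [-0.001, 0.229, 0.974, 0.0]
contact_force: [0.1, -0.8, -0.1]
width: 0.0855
gripper_force: 0.0
[0.5711 0.091  0.2699] [-0.001  0.229  0.974  0.   ] 1.4
```

View pics/w1.png

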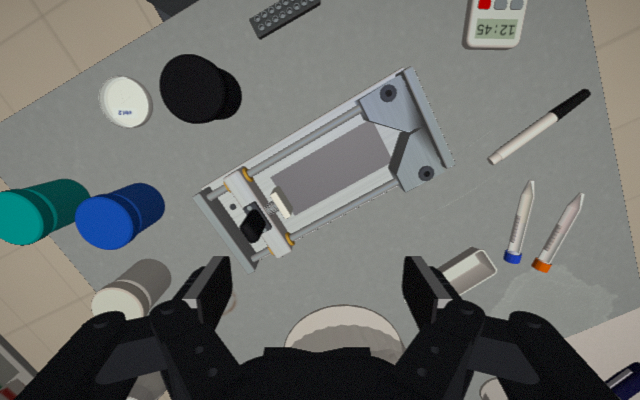

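The wrist view shows the clamp clearly: V-block bolts at (389,93) and (427,174), V apex near (411,131), right end plate from (408,67) to (455,162). The grip is near (252,224) and the jar lid is partly visible at (118,303).

Run:
```python
from h import *
import cv2
T=np.load("pics/w1.npy");f=lambda u,v,z:pix2w("wrist",u,v,z,T).round(4)
C=[f(*q,.05) for q in [(408,68),(455,163),(254,272),(194,195)]]
for c in C: print(c)
print([np.linalg.norm(C[i]-C[(i+1)%4]).round(4) for i in range(4)],np.mean(C,0).round(4))
x=C[0]+C[1]-C[2]-C[3];print("yaw",np.degrees(np.arctan2(x[1],x[0])))
print("bolts",(f(389,93,.062)+f(427,174,.062))/2,"apex",f(411,131,.062),"grip",f(247,233,.104),"jar",f(118,303,.084))
b=cv2.imread("pics/w1.png")[160:290,180:320];cv2.imwrite("pics/c3.png",cv2.resize(b,None,fx=4.4,fy=4.4,interpolation=cv2.INTER_CUBIC))
```

```text
[0.5067 0.2321 0.05  ]
[0.6276 0.2445 0.05  ]
[ 0.6479 -0.0412  0.05  ]
[ 0.5232 -0.0535  0.05  ]
[np.float64(0.1215), np.float64(0.2864), np.float64(0.1253), np.float64(0.2861)] [0.5764 0.0955 0.05  ]
yaw 93.68558678589508
bolts [0.5708  0.20435 0.062  ] apex [0.5677 0.2082 0.062 ] grip [0.5811 0.0016 0.104 ] jar [ 0.5961 -0.1981  0.084 ]
```

View pics/c3.png

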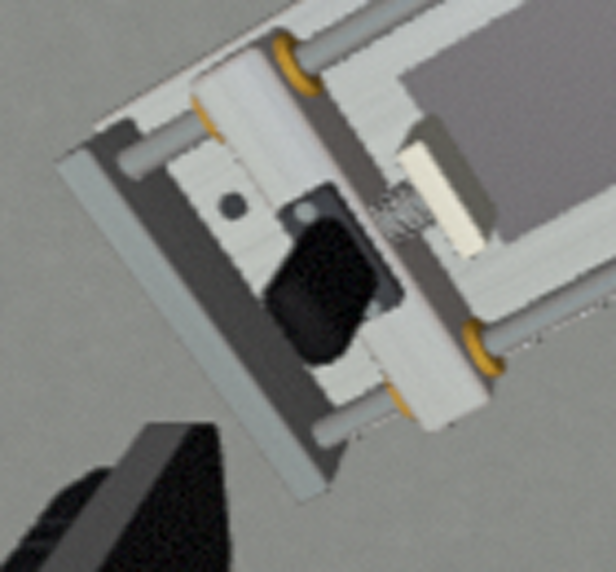

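```bash
python3 -m inch '[{"claw":1,"travel":[0.01,-0.25,0.0],"turn":0},{"claw":1,"travel":[0.02,-0.5,0.0],"turn":0},{"claw":1,"travel":[0.04,-0.75,0.0],"turn":0},{"claw":1,"travel":[0.1,-1,-0.1],"turn":0},{"claw":1,"travel":[0.1,-1,-0.1],"turn":0}]'
python3 -m inch '[{"claw":1,"travel":[0.05,-0.25,0],"turn":0},{"claw":1,"travel":[0.05,-0.47,0],"turn":0},{"claw":1,"travel":[0.05,-0.47,0],"turn":0},{"claw":1,"travel":[0.05,-0.47,0],"turn":0}]'
python3 -c "
from h import *
snap('pics/w2.png')"
```

```text
clock: 1.95
position: [0.5903, -0.1117, 0.2476]
ee_rot: [-0.002, 0.229, 0.973, -0.001]
contact_force: [-0.7, 0.6, -0.2]
width: 0.0853
gripper_force: 0.0
clock: 2.35
position: [0.6006, -0.2013, 0.2495]
ee_rot: [-0.001, 0.228, 0.974, 0.001]
contact_force: [0.4, -0.8, -0.5]
width: 0.0854
gripper_force: 0.0
[ 0.6006 -0.2013  0.2495] [-0.001  0.228  0.974  0.001] 2.35
```

View pics/w2.png

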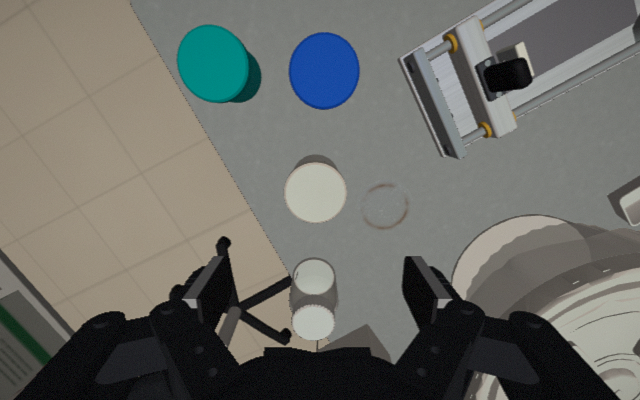

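The lid is at (316,192), a clean view between the fingers, with blue (324,70) and the bottle (315,285) clear of the finger line.

Run:
```python
from h import *
import cv2
T=np.load("pics/w1.npy");g=lambda u,v,z:pix2w("wrist",180+u/4.4-.4,160+v/4.4-.4,z,T).round(4)
print("gripbase",g(343,247,.057),"pad",g(450,190,.057),"crosshead",g(343,240,.048))
T=np.load("pics/w2.npy");im=cv2.imread("pics/w2.png").astype(int)[150:235,270:360]
m=((im.min(2)>165)).astype(np.uint8);n,l,st,c=cv2.connectedComponentsWithStats(m);i=1+st[1:,4].argmax();print(st[i],c[i]+[270,150])
for u,v in [(316,192),tuple(c[i]+[270,150])]: print("jar",pix2w("wrist",u,v,.084,T))
```

```text
gripbase [0.5795 0.0051 0.057 ] pad [0.5782 0.0396 0.057 ] crosshead [0.5797 0.003  0.048 ]
[  16   15   59   57 2601] [314.8473664  192.86197616]
jar [ 0.60267141 -0.20372718  0.084     ]
jar [ 0.60296488 -0.20519426  0.084     ]
```

```bash
python3 -m inch '[{"claw":1,"travel":[0.007,-0.014,-0.2],"turn":0},{"claw":1,"travel":[0.007,-0.014,-0.4],"turn":0},{"claw":1,"travel":[0.007,-0.014,-0.6],"turn":0},{"claw":1,"travel":[0.007,-0.014,-0.75],"turn":0},{"claw":1,"travel":[0.007,-0.014,-0.86],"turn":0}]' 25
python3 -m inch '[{"claw":1,"travel":[0,0,0],"turn":0},{"claw":0.3,"travel":[0,0,0],"turn":0},{"claw":0.3,"travel":[0,0,0],"turn":0},{"claw":0.3,"travel":[0,0,0],"turn":0},{"claw":0.3,"travel":[0,0,0],"turn":0}]'
```

```text
clock: 2.9
position: [0.6013, -0.2019, 0.0761]
ee_rot: [-0.002, 0.227, 0.974, 0.001]
contact_force: [-0.4, 0.2, -0.6]
width: 0.0856
gripper_force: 0.0
clock: 3.4
position: [0.6035, -0.2055, 0.08]
ee_rot: [0.001, 0.228, 0.974, 0.0]
contact_force: [-1.0, 1.3, 4.4]
width: 0.0642
gripper_force: 28.2
```

Gripped at 64 mm opening, which matches the lid. Lifting.

```bash
python3 -m inch '[{"claw":0.3,"travel":[0,0,0.02],"turn":0},{"claw":0.3,"travel":[0,0,0.1],"turn":0},{"claw":0.3,"travel":[0,0,0.25],"turn":0},{"claw":0.3,"travel":[0,0,0.45],"turn":0},{"claw":0.3,"travel":[0,0,0.6],"turn":0}]'
python3 -c "
from h import *
snap('pics/w3.png')"
```

```text
clock: 3.9
position: [0.6028, -0.2059, 0.2007]
ee_rot: [0.001, 0.228, 0.974, -0.0]
contact_force: [0.9, -0.2, -0.3]
width: 0.0638
gripper_force: 28.0
[ 0.6028 -0.2059  0.2007] [ 0.001  0.228  0.974 -0.   ] 3.9
```

View pics/w3.png

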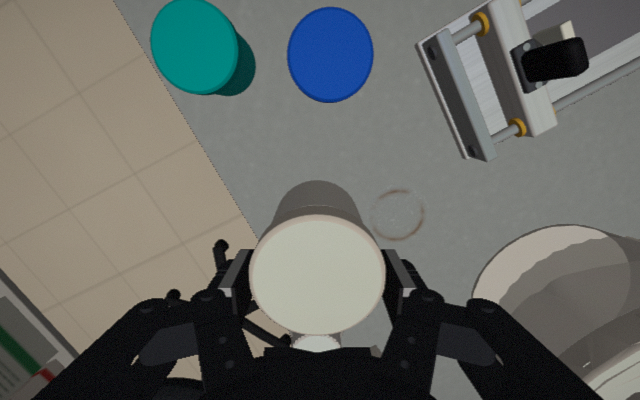

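Upright hold; lid centre at (317,274). Carrying it over the jaw to the load spot, turning the finger line across the rods.

```bash
python3 - <<'E'
from h import *
print(pix2w("wrist",317,274,.2007+.006,np.load("pics/w3.npy")))
E
python3 -m inch '[{"claw":0.3,"travel":[-0.01,0.1,0.15],"turn":-0.04},{"claw":0.3,"travel":[-0.03,0.3,0.15],"turn":-0.085},{"claw":0.3,"travel":[-0.05,0.52,0.15],"turn":-0.13},{"claw":0.3,"travel":[-0.08,0.75,0.15],"turn":-0.175},{"claw":0.3,"travel":[-0.1,1,0.15],"turn":-0.22}]'
python3 -m inch '[{"claw":0.3,"travel":[-0.02,0.22,0],"turn":-0.045},{"claw":0.3,"travel":[-0.04,0.42,0],"turn":-0.085},{"claw":0.3,"travel":[-0.045,0.62,0],"turn":-0.112},{"claw":0.3,"travel":[-0.045,0.62,0],"turn":-0.112},{"claw":0.3,"travel":[-0.045,0.62,0],"turn":-0.112}]'
```

```text
[ 0.59938625 -0.20464848  0.2067    ]
clock: 4.45
position: [0.582, -0.0057, 0.2285]
ee_rot: [0.0, 0.546, 0.838, -0.0]
contact_force: [1.0, 0.7, -0.2]
width: 0.0639
gripper_force: 28.2
clock: 4.95
position: [0.5734, 0.1178, 0.2283]
ee_rot: [0.0, 0.681, 0.733, -0.0]
contact_force: [-0.8, -0.4, -0.4]
width: 0.0639
gripper_force: 28.2
```

```bash
python3 -m inch '[{"claw":0.3,"travel":[0,0,-0.2],"turn":0},{"claw":0.3,"travel":[0,0,-0.4],"turn":0},{"claw":0.3,"travel":[0,0,-0.57],"turn":0},{"claw":0.3,"travel":[0,0,-0.65],"turn":0},{"claw":0.3,"travel":[0,0,-0.66],"turn":0}]'
python3 -m inch '[{"claw":0.3,"travel":[0,0,-0.01],"turn":0},{"claw":0.3,"travel":[0,0,-0.015],"turn":0},{"claw":0.3,"travel":[0,0,-0.02],"turn":0}]'
```

```text
clock: 5.45
position: [0.5719, 0.1154, 0.0936]
ee_rot: [-0.002, 0.682, 0.731, -0.002]
contact_force: [0.5, -0.2, -0.6]
width: 0.0641
gripper_force: 28.2
clock: 5.75
position: [0.5748, 0.117, 0.0937]
ee_rot: [0.001, 0.682, 0.732, 0.001]
contact_force: [0.1, -0.1, -1.0]
width: 0.064
gripper_force: 28.2
```

```bash
python3 -m inch '[{"claw":0.3,"travel":[0,0,-0.005],"turn":0},{"claw":0.3,"travel":[0,0,-0.01],"turn":0},{"claw":0.3,"travel":[0,0,-0.01],"turn":0}]'
python3 -m inch '[{"claw":0.3,"travel":[0,0,-0.005],"turn":0},{"claw":0.3,"travel":[0,0,-0.005],"turn":0},{"claw":0.3,"travel":[0,0,-0.005],"turn":0}]'
```

```text
clock: 6.05
position: [0.5744, 0.1175, 0.092]
ee_rot: [0.001, 0.681, 0.732, 0.001]
contact_force: [-1.0, -0.6, 6.2]
width: 0.0639
gripper_force: 28.8
clock: 6.35
position: [0.5744, 0.1175, 0.092]
ee_rot: [0.001, 0.681, 0.732, 0.001]
contact_force: [-1.4, -0.1, 11.3]
width: 0.0641
gripper_force: 29.3
```

Contact with the plate. I'll unload 1 mm, release and back off upwards.

```bash
python3 -m inch '[{"claw":0.3,"travel":[0,0,0.007],"turn":0},{"claw":1,"travel":[0,0,0.007],"turn":0},{"claw":1,"travel":[0,0,0.007],"turn":0},{"claw":1,"travel":[0,0,0.007],"turn":0},{"claw":1,"travel":[0,0,0.007],"turn":0}]'
python3 -m inch '[{"claw":1,"travel":[0,0,0.1],"turn":0},{"claw":1,"travel":[0,0,0.3],"turn":0},{"claw":1,"travel":[0,0,0.5],"turn":0},{"claw":0,"travel":[0,-0.2,0.6],"turn":0},{"claw":-1,"travel":[0,-0.35,0.6],"turn":0}]'
python3 - <<'E'
from h import *
snap('pics/w4.png')
import cv2
T=np.load("pics/w4.npy");K=np.array(imaging.camera_params("wrist")["camera_matrix"])
f=lambda X:(K@(np.linalg.inv(T)@np.r_[X,1])[:3])
for X in [(.573,.12,.096),(.578,.004,.104)]: q=f(X);print(q[:2]/q[2])
E
```

```text
clock: 6.85
position: [0.5736, 0.1173, 0.0904]
ee_rot: [-0.0, 0.682, 0.732, -0.0]
contact_force: [-0.7, -0.5, 0.6]
width: 0.0852
gripper_force: 0.0
clock: 7.35
position: [0.5759, 0.0465, 0.2146]
ee_rot: [0.003, 0.681, 0.732, 0.002]
contact_force: [1.1, 0.1, -0.6]
width: 0.059
gripper_force: 0.0
[0.5759 0.0465 0.2146] [0.003 0.681 0.732 0.002] 7.35
[317.76017953 113.66217583]
[313.90827782 250.55110376]
```

View pics/w4.png

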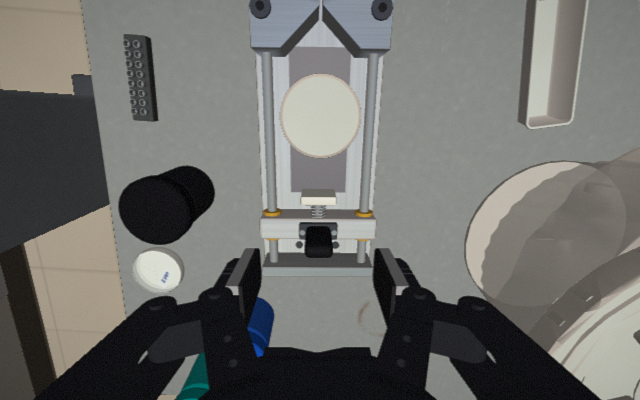

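The jar stands upright at (320,116) between jaw and V-block, touching nothing. The grip top is at about (319,249).

Run:
```python
from h import *
T=np.load("pics/w4.npy");f=lambda u,v,z:pix2w("wrist",u,v,z,T).round(4)
print("grip",f(319,242,.104),f(319,256,.104),"bolts",f(321,8,.062),"crosshead",f(318.5,229,.057),"rods",f(317.5,213,.034),"jar",f(320,116,.096),"pad front",f(319,191,.057), "endplate rear",f(319,275,.05))
```

```text
grip [0.5819 0.0126 0.104 ] [ 0.5829 -0.001   0.104 ] bolts [0.57   0.2027 0.062 ] crosshead [0.5826 0.0056 0.057 ] rods [0.581 0.015 0.034] jar [0.5749 0.1184 0.096 ] pad front [0.58   0.0463 0.057 ] endplate rear [ 0.5875 -0.0527  0.05  ]
```

```bash
python3 -m inch '[{"claw":-1,"travel":[0.04,-0.19,0],"turn":0},{"claw":-1,"travel":[0.04,-0.375,0],"turn":0},{"claw":-1,"travel":[0.04,-0.375,-0.1],"turn":0},{"claw":-1,"travel":[0.04,-0.375,-0.3],"turn":0},{"claw":-1,"travel":[0.04,-0.375,-0.48],"turn":0}]'
python3 -m inch '[{"claw":-1,"travel":[0,0,-0.1],"turn":0},{"claw":-1,"travel":[0,0,-0.13],"turn":0},{"claw":-1,"travel":[0,0,-0.13],"turn":0},{"claw":-1,"travel":[0,0,-0.13],"turn":0}]'
```

```text
clock: 7.9
position: [0.5818, -0.0282, 0.1136]
ee_rot: [0.0, 0.682, 0.731, 0.0]
contact_force: [0.2, -0.3, -0.4]
width: 0.0003
gripper_force: 0.0
clock: 8.3
position: [0.5827, -0.0278, 0.0898]
ee_rot: [0.001, 0.682, 0.732, 0.001]
contact_force: [0.8, 1.3, -0.4]
width: 0.0001
gripper_force: 0.0
```

```bash
python3 -m inch '[{"claw":-1,"travel":[0,0.015,0],"turn":0},{"claw":-1,"travel":[-0.002,0.03,0],"turn":0},{"claw":-1,"travel":[-0.003,0.045,0],"turn":0},{"claw":-1,"travel":[-0.004,0.06,0],"turn":0},{"claw":-1,"travel":[-0.005,0.075,0],"turn":0}]'
python3 -m inch '[{"claw":-1,"travel":[-0.001,0.015,0],"turn":0},{"claw":-1,"travel":[-0.002,0.03,0],"turn":0},{"claw":-1,"travel":[-0.003,0.045,0],"turn":0},{"claw":-1,"travel":[-0.004,0.06,0],"turn":0},{"claw":-1,"travel":[-0.005,0.075,0],"turn":0}]'
```

```text
clock: 8.8
position: [0.5809, -0.0136, 0.0891]
ee_rot: [0.001, 0.681, 0.732, -0.001]
contact_force: [0.0, -8.7, 1.1]
width: 0.0
gripper_force: 3.6
clock: 9.3
position: [0.5801, 0.0001, 0.0891]
ee_rot: [0.002, 0.681, 0.732, -0.001]
contact_force: [-0.7, -7.3, 1.4]
width: 0.0002
gripper_force: 3.6
```

Jaw running free at 7 N.

```bash
python3 -m inch '[{"claw":-1,"travel":[-0.001,0.02,0],"turn":0},{"claw":-1,"travel":[-0.002,0.04,0],"turn":0},{"claw":-1,"travel":[-0.003,0.06,0],"turn":0},{"claw":-1,"travel":[-0.004,0.08,0],"turn":0},{"claw":-1,"travel":[-0.006,0.1,0],"turn":0}]'
python3 -m inch '[{"claw":-1,"travel":[-0.001,0.01,0],"turn":0},{"claw":-1,"travel":[-0.001,0.02,0],"turn":0},{"claw":-1,"travel":[-0.002,0.03,0],"turn":0},{"claw":-1,"travel":[-0.002,0.04,0],"turn":0},{"claw":-1,"travel":[-0.003,0.05,0],"turn":0}]'
python3 -m inch '[{"claw":-1,"travel":[-0.001,0.01,0],"turn":0},{"claw":-1,"travel":[-0.001,0.02,0],"turn":0},{"claw":-1,"travel":[-0.002,0.03,0],"turn":0},{"claw":-1,"travel":[-0.002,0.04,0],"turn":0},{"claw":-1,"travel":[-0.003,0.05,0],"turn":0}]'
```

```text
clock: 9.8
position: [0.5788, 0.0201, 0.0891]
ee_rot: [0.002, 0.681, 0.732, -0.001]
contact_force: [0.2, -6.9, 2.0]
width: -0.0004
gripper_force: 3.7
clock: 10.3
position: [0.5782, 0.0301, 0.0891]
ee_rot: [0.002, 0.681, 0.732, -0.001]
contact_force: [-1.3, -6.9, 1.1]
width: 0.0004
gripper_force: 3.6
clock: 10.8
position: [0.5776, 0.04, 0.0891]
ee_rot: [0.002, 0.681, 0.732, -0.001]
contact_force: [-0.2, -6.9, 1.6]
width: -0.0002
gripper_force: 3.7
```

```bash
python3 -m inch '[{"claw":-1,"travel":[0,0.005,0],"turn":0},{"claw":-1,"travel":[-0.001,0.01,0],"turn":0},{"claw":-1,"travel":[-0.001,0.015,0],"turn":0},{"claw":-1,"travel":[-0.001,0.02,0],"turn":0},{"claw":-1,"travel":[-0.002,0.025,0],"turn":0}]'
python3 -m inch '[{"claw":-1,"travel":[0,0.005,0],"turn":0},{"claw":-1,"travel":[-0.001,0.01,0],"turn":0},{"claw":-1,"travel":[-0.001,0.015,0],"turn":0},{"claw":-1,"travel":[-0.001,0.02,0],"turn":0},{"claw":-1,"travel":[-0.002,0.025,0],"turn":0}]'
```

```text
clock: 11.3
position: [0.5773, 0.045, 0.0891]
ee_rot: [0.002, 0.681, 0.732, -0.001]
contact_force: [0.6, -8.0, 1.4]
width: -0.0002
gripper_force: 3.7
clock: 11.8
position: [0.577, 0.05, 0.0891]
ee_rot: [0.002, 0.681, 0.732, -0.001]
contact_force: [0.9, -7.3, 1.7]
width: -0.0
gripper_force: 3.7
```

```bash
python3 -m inch '[{"claw":-1,"travel":[0,0.005,0],"turn":0},{"claw":-1,"travel":[-0.001,0.01,0],"turn":0},{"claw":-1,"travel":[-0.001,0.015,0],"turn":0}]'
python3 -c "
from rig import get_state
print(get_state()['contact_force'])"
```

```text
clock: 12.1
position: [0.5768, 0.053, 0.0891]
ee_rot: [0.002, 0.681, 0.732, -0.001]
contact_force: [-0.3, -7.6, 1.7]
width: 0.0002
gripper_force: 3.7
[-0.32718718 -7.64745475  1.66156433]
```

```bash
python3 -m inch '[{"claw":-1,"travel":[0,0.005,0],"turn":0},{"claw":-1,"travel":[-0.001,0.01,0],"turn":0},{"claw":-1,"travel":[-0.001,0.015,0],"turn":0}]'
```

```text
clock: 12.4
position: [0.5766, 0.056, 0.0892]
ee_rot: [0.002, 0.681, 0.732, -0.001]
contact_force: [-0.6, -6.7, 1.2]
width: -0.0002
gripper_force: 3.7
```

```bash
python3 -m inch '[{"claw":-1,"travel":[0,0.005,0],"turn":0},{"claw":-1,"travel":[-0.001,0.01,0],"turn":0},{"claw":-1,"travel":[-0.001,0.015,0],"turn":0}]'
```

```text
clock: 12.7
position: [0.5764, 0.059, 0.0891]
ee_rot: [0.002, 0.681, 0.732, -0.001]
contact_force: [0.0, -7.0, 1.6]
width: -0.0001
gripper_force: 3.7
```

```bash
python3 -c "
from h import *
snap('pics/w5.png')"
```

```text
[0.5764 0.059  0.0891] [ 0.002  0.681  0.732 -0.001] 12.7
```

View pics/w5.png

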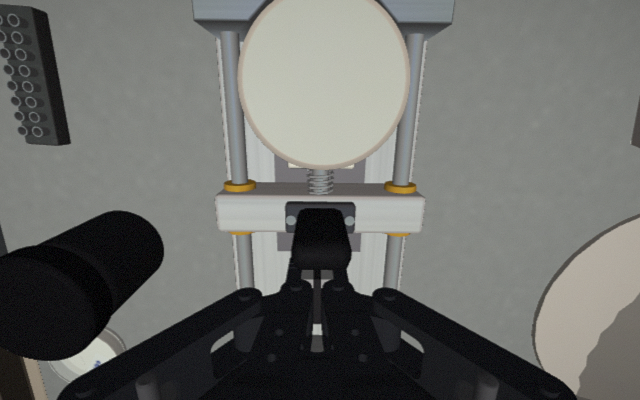

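The jar is upright and centred, lid at (323,83), with the white pad just behind it at (320,165) and the V mouth ahead. Checking where the jar is, then continuing in small steps.

```bash
python3 - <<'E'
from h import *
T=np.load("pics/w5.npy")
print("jar",pix2w("wrist",324,83,.096,T),"padtop",pix2w("wrist",320,168,.057,T),"lid rear",pix2w("wrist",323,168,.096,T))
E
python3 -m inch '[{"claw":-1,"travel":[0,0.005,0],"turn":0},{"claw":-1,"travel":[-0.001,0.01,0],"turn":0},{"claw":-1,"travel":[-0.001,0.015,0],"turn":0}]'
```

```text
jar [0.57375944 0.14437093 0.096     ] padtop [0.57562988 0.10494901 0.057     ] lid rear [0.57588922 0.11235393 0.096     ]
clock: 13.05
position: [0.5763, 0.062, 0.0891]
ee_rot: [0.002, 0.681, 0.732, -0.001]
contact_force: [-0.2, -7.5, 1.7]
width: -0.0002
gripper_force: 3.7
```

```bash
python3 -m inch '[{"claw":-1,"travel":[0,0.005,0],"turn":0},{"claw":-1,"travel":[-0.001,0.01,0],"turn":0},{"claw":-1,"travel":[-0.001,0.015,0],"turn":0}]'
```

```text
clock: 13.35
position: [0.5761, 0.065, 0.0892]
ee_rot: [0.002, 0.681, 0.732, -0.001]
contact_force: [-0.1, -7.1, 1.1]
width: -0.0005
gripper_force: 3.7
```

```bash
python3 -m inch '[{"claw":-1,"travel":[0,0.005,0],"turn":0},{"claw":-1,"travel":[-0.001,0.01,0],"turn":0}]'
```

```text
clock: 13.55
position: [0.576, 0.067, 0.0891]
ee_rot: [0.002, 0.681, 0.732, -0.001]
contact_force: [0.8, -7.2, 1.6]
width: -0.0
gripper_force: 3.7
```

```bash
python3 -m inch '[{"claw":-1,"travel":[0,0.005,0],"turn":0},{"claw":-1,"travel":[-0.001,0.01,0],"turn":0}]'
```

```text
clock: 13.75
position: [0.5758, 0.069, 0.0891]
ee_rot: [0.002, 0.681, 0.732, -0.001]
contact_force: [1.5, -7.2, 1.1]
width: 0.0001
gripper_force: 3.7
```

```bash
python3 -m inch '[{"claw":-1,"travel":[0,0.005,0],"turn":0},{"claw":-1,"travel":[-0.001,0.01,0],"turn":0}]'
```

```text
clock: 13.95
position: [0.5757, 0.071, 0.0892]
ee_rot: [0.002, 0.681, 0.732, -0.001]
contact_force: [1.0, -7.4, 1.5]
width: 0.0001
gripper_force: 3.7
```

```bash
python3 -m inch '[{"claw":-1,"travel":[0,0.005,0],"turn":0},{"claw":-1,"travel":[-0.001,0.01,0],"turn":0}]'
```

```text
clock: 14.15
position: [0.5756, 0.073, 0.0891]
ee_rot: [0.002, 0.681, 0.732, -0.001]
contact_force: [1.3, -7.5, 1.7]
width: -0.0001
gripper_force: 3.7
```

```bash
python3 -m inch '[{"claw":-1,"travel":[0,0.005,0],"turn":0},{"claw":-1,"travel":[-0.001,0.01,0],"turn":0}]'
```

```text
clock: 14.35
position: [0.5754, 0.075, 0.0891]
ee_rot: [0.002, 0.681, 0.732, -0.001]
contact_force: [1.0, -7.4, 0.1]
width: 0.0002
gripper_force: 3.7
```

```bash
python3 -m inch '[{"claw":-1,"travel":[0,0.005,0],"turn":0},{"claw":-1,"travel":[-0.001,0.01,0],"turn":0}]'
```

```text
clock: 14.55
position: [0.5753, 0.077, 0.0892]
ee_rot: [0.002, 0.681, 0.732, -0.001]
contact_force: [2.3, -7.5, 1.1]
width: -0.0003
gripper_force: 3.7
```

```bash
python3 -m inch '[{"claw":-1,"travel":[0,0.005,0],"turn":0},{"claw":-1,"travel":[0,0.01,0],"turn":0}]'
```

```text
clock: 14.75
position: [0.5752, 0.079, 0.0892]
ee_rot: [0.002, 0.681, 0.732, -0.001]
contact_force: [2.3, -6.6, 2.0]
width: 0.0001
gripper_force: 3.7
```

```bash
python3 -m inch '[{"claw":-1,"travel":[0,0.005,0],"turn":0},{"claw":-1,"travel":[-0.001,0.01,0],"turn":0}]'
```

```text
clock: 14.95
position: [0.5751, 0.0809, 0.0891]
ee_rot: [0.002, 0.681, 0.732, -0.001]
contact_force: [1.2, -8.9, 0.7]
width: 0.0003
gripper_force: 4.3
```

Grip-side force and lag are rising, so the seat is being felt. 1 mm steps now.

```bash
python3 -m inch '[{"claw":-1,"travel":[0,0.003,0],"turn":0},{"claw":-1,"travel":[0,0.005,0],"turn":0}]'
```

```text
clock: 15.15
position: [0.575, 0.0815, 0.0891]
ee_rot: [0.003, 0.681, 0.732, -0.001]
contact_force: [0.6, -9.6, 2.2]
width: 0.0002
gripper_force: 4.7
```

```bash
python3 -m inch '[{"claw":-1,"travel":[0,0.003,0],"turn":0},{"claw":-1,"travel":[0,0.005,0],"turn":0}]'
```

```text
clock: 15.35
position: [0.575, 0.0821, 0.0892]
ee_rot: [0.003, 0.681, 0.732, -0.002]
contact_force: [0.9, -9.6, 2.1]
width: 0.0
gripper_force: 5.2
```

```bash
python3 -m inch '[{"claw":-1,"travel":[0,0.003,0],"turn":0},{"claw":-1,"travel":[0,0.005,0],"turn":0}]'
```

```text
clock: 15.55
position: [0.575, 0.0828, 0.0892]
ee_rot: [0.003, 0.681, 0.732, -0.002]
contact_force: [0.7, -11.5, 1.4]
width: -0.0001
gripper_force: 5.7
```

```bash
python3 -m inch '[{"claw":-1,"travel":[0,0.003,0],"turn":0},{"claw":-1,"travel":[0,0.005,0],"turn":0}]'
```

```text
clock: 15.75
position: [0.5749, 0.0834, 0.0892]
ee_rot: [0.003, 0.681, 0.732, -0.002]
contact_force: [0.5, -12.5, 1.7]
width: -0.0001
gripper_force: 6.1
```

12.5 N is mid spring range. Back away and rise.

```bash
python3 -m inch '[{"claw":-1,"travel":[0,0,0],"turn":0},{"claw":-1,"travel":[0,-0.01,0],"turn":0},{"claw":-1,"travel":[0,-0.04,0],"turn":0},{"claw":-1,"travel":[0,-0.1,0],"turn":0},{"claw":-1,"travel":[0,-0.1,0.1],"turn":0}]'
python3 -m inch '[{"claw":-1,"travel":[0,0,0.2],"turn":0},{"claw":-1,"travel":[0,0,0.4],"turn":0},{"claw":-1,"travel":[0,-0.1,0.6],"turn":0},{"claw":-1,"travel":[0,-0.2,0.6],"turn":0},{"claw":-1,"travel":[0,-0.2,0.6],"turn":0}]'
python3 - <<'E'
from h import *
import cv2
snap('pics/w6.png')
T=np.load("pics/w6.npy");im=cv2.imread("pics/w6.png").astype(int)
m=((im.min(2)>165)).astype(np.uint8);n,l,st,c=cv2.connectedComponentsWithStats(m)
K=np.array(imaging.camera_params("wrist")["camera_matrix"])
q=K@(np.linalg.inv(T)@np.r_[.5725,.164,.096,1])[:3];print("expect lid",q[:2]/q[2])
for i in range(1,n):
    if st[i,4]>150: print(st[i],c[i].round(1),pix2w("wrist",*c[i],.096,T).round(4))
E
```

```text
clock: 16.25
position: [0.5718, 0.066, 0.1064]
ee_rot: [-0.002, 0.682, 0.732, -0.002]
contact_force: [0.2, 0.4, 1.0]
width: 0.0002
gripper_force: 0.0
clock: 16.75
position: [0.5747, 0.025, 0.2303]
ee_rot: [0.002, 0.682, 0.731, 0.001]
contact_force: [0.2, -0.0, 0.1]
width: 0.0001
gripper_force: 0.0
[0.5747 0.025  0.2303] [0.002 0.682 0.731 0.001] 16.75
expect lid [324.86689217  25.92141869]
[ 286    0   78   66 4372] [324.5  29.2] [0.5724 0.1617 0.096 ]
[ 525    0   53  107 2008] [540.   50.1] [0.745  0.1589 0.096 ]
[261  35   7  60 252] [264.4  65.1] [0.5259 0.1329 0.096 ]
[377  35   8  61 241] [380.1  65.7] [0.6192 0.1388 0.096 ]
[277  37  17  62 826] [284.7  68.9] [0.5424 0.1312 0.096 ]
[351  38  18  61 776] [359.6  71.2] [0.6032 0.1336 0.096 ]
[304  73  38  10 347] [322.9  77.1] [0.5737 0.1272 0.096 ]
[ 261  100  124   23 1905] [321.7 111. ] [0.5747 0.1008 0.096 ]
[ 280  125   84  107 5816] [320.8 188.7] [0.5788 0.0332 0.096 ]
[265 128   9 105 415] [269.1 178.7] [0.5315 0.0394 0.096 ]
[368 129  10 104 376] [372.5 179.1] [0.6248 0.0454 0.096 ]
[ 467  141  104  126 2481] [499.  191.1] [0.7419 0.042  0.096 ]
[ 142  230   46   41 1422] [164.2 249.9] [ 0.431  -0.0384  0.096 ]
[ 525  230  115  133 1629] [573.1 291.9] [ 0.845  -0.0582  0.096 ]
[ 542  248   98  152 8648] [599.8 334.4] [ 0.8914 -0.1083  0.096 ]
```

The jar is where expected and centred on the V's axis. The robot is clear and still.

```bash
python3 -c "
from rig import ticket
print(ticket.sign_off())"
```

```text
the job is handed in; nothing more can be done
None
```

The job is handed in, with no verdict returned: the jar stands upright in the clamp, centred against the V-block, with the jaw's spring pad loaded (12.5 N at the grip) and the robot clear, at 16.75 s on the clock when last read.

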